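# Press down the tablet jars and flag the low one

## Robot

A 6-joint arm with a two-finger parallel gripper is mounted at the origin on the work surface. World frame = base frame: x ahead of the robot, y to its left, z up, the work surface at z = 0. Lengths are in mm, angles in rad, forces in N, time in s.
With the tool pointing down it reaches from about 300 to 775 mm from the base axis. Payload 14.6 kg.
Tool frame: the origin (TCP) lies midway between the tips of the shut fingers; the grasp point (between the pads) lies 19 mm behind it; z points along the fingers, y is the line along which they close (so a half turn about z gives the same grasp; the last joint's range is limited). The gripper opens to 94 mm and grips with 3 to 60 N. Pads are 16 mm wide; open, the fingers measure 119 mm over their backs; the gripper's body (75 mm by 177 mm) begins 78 mm behind the grasp point.
Start: joints at [1.041, 0.3, 1.521, -0, 1.321, -0.067], TCP at [245.546, 492.134, 205.446] pointing down, gripper open.
Joint ranges: [-3.03, 3.03], [-0.79, 2.21], [0.23, 2.52], [-1.04, 4.18], [0, 3.07], [-2.55, 2.55]. Speed limits (rad/s): [2.22, 2.22, 2.57, 3.14, 3.14, 3.14].

## Interface

Orientations are given as [roll, pitch, yaw] about the fixed x, y, z axes, in that order (R = Rz(yaw) Ry(pitch) Rx(roll)).
In Python, from cell import manip, camera gives the robot as it stands.
- The arm moves only by the tool move_arm, never from a script. Its arguments are lists of equal length, an entry for each row: "dp": the shift along the world's x, y, z in mm, a list of three; "rotation": the turn, a rotation vector about the world's x, y, z in rad, a list of three; "hand": the opening, from 0 (shut) to 1 (fully open). A call has 1 to 10 rows; each row shifts and turns the commanded pose from where the row before left it; what a row does not reach is not made up. A row lasts 1/8 s, in which the tool goes at most 62.5 mm and 10.7 degrees, less where a joint would pass 70% of its speed; a pose out of reach is approached as far as the arm can. A call with a gripper value outside its range is refused whole. The fingers move at their own pace and stop on an object; "newtons" is the grip in N (left out, the last holds). Time passes only in rows, so rows that do not move let the fingers close. It gives the time, the measured TCP pose, the force, the opening and the grip force at its end, in the units of the state.
- manip.read_state(): the state, without advancing time (a new reading comes with each control period).
- camera(name): name is "side" or "top" or "wrist"; returns a dict with "image" (400x640x3 uint8, red, green, blue), "fx", "fy", "cx", "cy" (pixels), "R" (3x3) and "t" (3): a world point X has camera coordinates R X + t; the wrist camera has in their place "mount" (4x4, takes a point from camera to tool coordinates, whose origin is the TCP and whose axes are the flange's). Camera axes: x right, y down, z forward; pixel columns grow to the right and rows downward; lengths in mm; the calibration is good to about 2 mm. A picture is of the moment at which its call begins: read the wrist's pose just before it. There is no depth.
- manip.sign_off(): hands the job in; it is judged then, once.
The state is a dict: "clock": time; "joints": joint angles; "qd": joint speeds; "effort": joint torques, N m; "eef_pos": TCP position; "eef_rot": TCP orientation; "wrist_force": force on the tool from outside, world axes, zero at the start; "moment": the same for the moment, N m; "finger_gap": finger opening in mm; "finger_force": force on a finger pad.
Only numpy, scipy, OpenCV 4.12 (cv2) and the standard library are available. Lean on these libraries where they do the work, as an engineer would, in place of code of your own. Each camera call takes 0.05 s, during which the arm holds its last target. There are 200 camera calls.

## Task

Use the bamboo dip stick to press the inner lid of both tablet tubes gently down until each one rests firmly on the tablets underneath, without cracking them. Then leave the stick standing, let go, in the tube that is running low: the one where the stick's ring mark goes down below the rim when it bottoms.

Things in the scene. Friction and masses are not known exactly. Their poses are not given: they have to be found in the camera images.
- rack: Twin tablet jar, fixed: bamboo base 84 x 152 x 10 mm with two identical upright white ceramic tubes, 48 mm outside, each with a blind round bore of 25 mm. Origin: centre of the base's underside; tubes at y = +38 mm (left) and -38 mm (right) of its frame, rims at z = 110 mm, bores 94 mm deep. In each bore lies a hidden stack of tablets, one tall, one low, either way round.
- rim_left (a point): Centre of the mouth of the left tube, at rim height; z up along the bore. The tablets below crack if the stick is pushed against the jar or what is in it with more than 25 N.
- rim_right (a point): Centre of the mouth of the right tube, at rim height; z up along the bore.
- plug_left (a joint): How far (m) the top of the left tube's inner lid (pale silicone disc, 23 mm wide, 8 mm thick) lies below the rim; it starts 10 to 25 mm down. It slides down with a steady drag of about 6 N, stays where it is left, and meets the tablets, which lie on a springy pad (2.5 N per mm, 8 mm of give), at a depth that is not known: well short of the stick's 56 mm mark in one tube, well past it in the other.
- plug_right (a joint): The same (drag, springy stop, depths) for the right tube's inner lid.
- stick: Bamboo dip stick, 150 mm long, 40 to 85 g: round shaft of 22 mm, foot bevelled by 3 mm, and from 102 mm up a thicker round grip of 26 mm that does not enter the bores. A dark burnt ring 3 mm wide is centred 56 mm above the tip. It starts upright in the stand, tip 40 mm down. Origin: centre of its lower end (the tip); z runs up the stick.
- stick_tip (a point): Centre of the lower end of the dip stick.
- stand: Wooden block 70 x 70 x 50 mm, fixed, with a 26 mm blind hole 40 mm deep in its top that holds the stick. Origin: centre of its underside.
- bowl: Bystander, leave alone: stainless bowl, 160 mm across, 60 mm high. Origin: centre of the underside.
- dish: Bystander, leave alone: turquoise plastic dish, 110 mm across, 30 mm high. Origin: centre of the underside.
- canister: Bystander, leave alone: lidded glass canister, 80 mm across, 130 mm high. Origin: centre of the underside.
- spoon: Bystander, leave alone: bamboo spoon lying on the counter. Origin: under its middle, handle towards its -x.
- fork: Bystander, leave alone: steel fork, 181 mm long, 5 mm thick, lying along its x axis, tines to +x. Origin: on its underside, near the middle.
- mug: Bystander, leave alone: mug, 76 mm across, 85 mm high, handle to its +y. Origin: centre of the underside.
- saltpot: Bystander, leave alone: small white pot with a wooden lid, 52 mm across, 70 mm high. Origin: centre of the underside.
Mind the look-alikes: they are no part of the job. What is shaped like the stick but green or turquoise is not meant.

How it is judged (in metres and radians):
On the way, in this order (a step that is already met when the one before it is completed fails the run):
1. with the stick, one inner lid has been pressed firmly down onto its tablets ((((horizontal distance between stick_tip and rim_left below 0.006 m and z of stick_tip in the frame of rim_left below -0.025 m) and value of joint plug_left above 0.0395 m) or ((horizontal distance between stick_tip and rim_right below 0.006 m and z of stick_tip in the frame of rim_right below -0.025 m) and value of joint plug_right above 0.0395 m))), for 0.1 s.
2. with the stick, the other inner lid has been pressed down too (((value of joint plug_left above 0.0672 m and value of joint plug_right above 0.0395 m) or (value of joint plug_right above 0.0672 m and value of joint plug_left above 0.0395 m)) and ((horizontal distance between stick_tip and rim_left below 0.006 m and z of stick_tip in the frame of rim_left below -0.025 m) or (horizontal distance between stick_tip and rim_right below 0.006 m and z of stick_tip in the frame of rim_right below -0.025 m))), for 0.1 s.
At the end, for the whole second after the job is handed in: Both inner lids rest on their tablets (within about 2.5 mm), and the stick stands upright (within 0.15 rad), at rest and released, in the low tube, its tip on the inner lid (within about 4.5 mm), its ring mark below the rim ((((value of joint plug_left above 0.0672 m and value of joint plug_right above 0.0395 m) and ((horizontal distance between stick_tip and rim_left below 0.006 m and z of stick_tip in the frame of rim_left below -0.025 m) and z of stick_tip in the frame of rim_left below -0.0655 m)) or ((value of joint plug_right above 0.0672 m and value of joint plug_left above 0.0395 m) and ((horizontal distance between stick_tip and rim_right below 0.006 m and z of stick_tip in the frame of rim_right below -0.025 m) and z of stick_tip in the frame of rim_right below -0.0655 m))) and angle between stick's own z axis and vertical below 0.15 rad and linear speed of stick below 0.02 m/s and contact force between the fingers and stick below 0.1 N); the robot touches nothing.
It fails at once if the stick was pushed against the jar or its contents with more than 25 N: tablets cracked (contact force between stick and rack above 25 N).
It fails at once if a bystander (bowl, dish, canister, spoon, fork, mug or salt pot) was moved by more than 30 mm (distance of any of bowl, dish, canister, spoon, fork, mug, saltpot from where it was at the start of the episode above 0.03 m).
It also fails if it takes over 61 s, if anything falls off the work surface, if the arm or the gripper's body presses on something with over 40 N, if the wrist force passes 120 N, or if a joint passes its speed limit or range.

## Working session

There is one attempt and no reset: what is moved stays moved. The work goes in short steps, Python scripts to look and compute and a tool call to move; the robot and the scene stay as the last step left them, time stands still between calls to the robot, and variables do not carry over. Pictures are saved under pics/ and viewed, at most 10 in all, crops included, and the job is handed in when it is done.

Besides the shell and the picture viewer there is one more tool, called after "Request:" by a JSON object that holds its "api" and its "payload", one argument or row to a line. move_arm: Moves the arm, as the interface text tells. Its arguments: {"type":"object","properties":{"dp":{"type":"array","items":{"type":"array","items":{"type":"number"}}},"rotation":{"type":"array","items":{"type":"array","items":{"type":"number"}}},"hand":{"type":"array","items":{"type":"number"}},"newtons":{"type":"number"}},"required":["dp","rotation","hand"]}

```bash
mkdir -p pics; cat > h.py <<'E'
import numpy as np, cv2
from cell import manip, camera
def snap(n,f):
    c=camera(n); cv2.imwrite('pics/'+f,c['image'][:,:,::-1]); return c
def ray(c,u,v):
    R=np.array(c['R']);t=np.array(c['t']);o=-R.T@t
    d=R.T@np.array([(u-c['cx'])/c['fx'],(v-c['cy'])/c['fy'],1]);return o,d
def atz(c,u,v,z):
    o,d=ray(c,u,v);return o+d*(z-o[2])/d[2]
E
python3 - <<'E'
from h import *
for n in('top','side'):
    c=snap(n,n+'0.png'); R=np.array(c['R']);t=np.array(c['t']);print(n,c['fx'],c['cx'],c['cy'],(-R.T@t).round(),R.round(3).tolist())
    np.savez(n+'.npz',**{k:np.array(c[k]) for k in('fx','fy','cx','cy','R','t')})
print(manip.read_state())
E
```

```text
top 381.8699909073775 320.9519800828655 192.9051322262093 [ 526.   37. 1012.] [[0.011, -1.0, -0.001], [-0.999, -0.011, -0.043], [0.043, 0.002, -0.999]]
side 367.5466116946288 321.30517226034823 204.00429186657922 [ 343. -578.  780.] [[0.92, -0.391, -0.02], [-0.299, -0.669, -0.68], [0.252, 0.632, -0.733]]
{'clock': 0.1, 'joints': array([ 1.04139373e+00,  3.00422797e-01,  1.52154731e+00, -1.92836814e-05,
        1.32070418e+00, -6.65889793e-02]), 'qd': array([-0.00038454, -0.00163866, -0.0011702 ,  0.00078646, -0.0004877 ,
        0.00080385]), 'effort': array([-4.42760011e-04, -5.32645154e+01, -3.53282368e+01,  7.08920765e-02,
        2.35435978e-02, -9.91185357e-05]), 'eef_pos': array([245.43250049, 491.92309782, 204.92711267]), 'eef_rot': array([-3.14051217e+00, -5.33346849e-05,  2.67878379e+00]), 'wrist_force': array([0.23261063, 0.13642306, 0.70235598]), 'moment': array([-0.01585401, -0.0077114 ,  0.01807747]), 'finger_force': 0.0, 'finger_gap': 94.05727527388527}
```

View pics/top0.png

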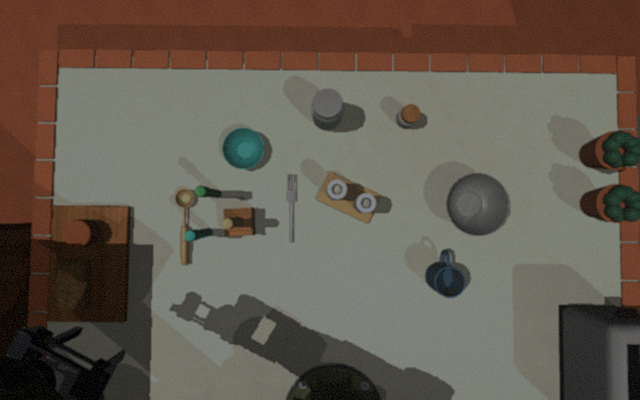

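View pics/side0.png

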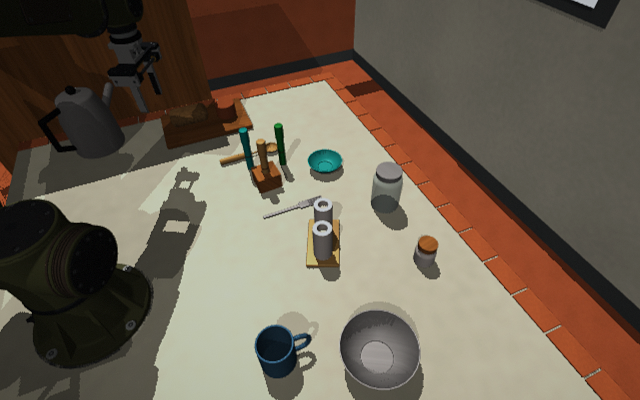

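The scene has three stick shapes. In the side view they are turquoise (245,150), bamboo (262,155) in the wooden stand, and green (280,145). In the top view they are at (190,236), (228,222) and (202,190). The bamboo one in the stand fits the description. The rack tubes are at top (338,189) and (366,203). I'll confirm this in one enlarged composite.

```bash
python3 - <<'E'
import cv2,numpy as np
t=cv2.imread('pics/top0.png');s=cv2.imread('pics/side0.png')
f=lambda i,x,y,w,h:cv2.convertScaleAbs(cv2.resize(i[y:y+h,x:x+w],(400,300),interpolation=cv2.INTER_CUBIC),alpha=1.5)
cv2.imwrite('pics/c1.png',np.vstack([np.hstack([f(t,180,180,80,60),f(t,310,165,80,60)]),np.hstack([f(s,220,120,100,75),f(s,280,190,100,75)])]))
E
```

```text
(no output)
```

View pics/c1.png

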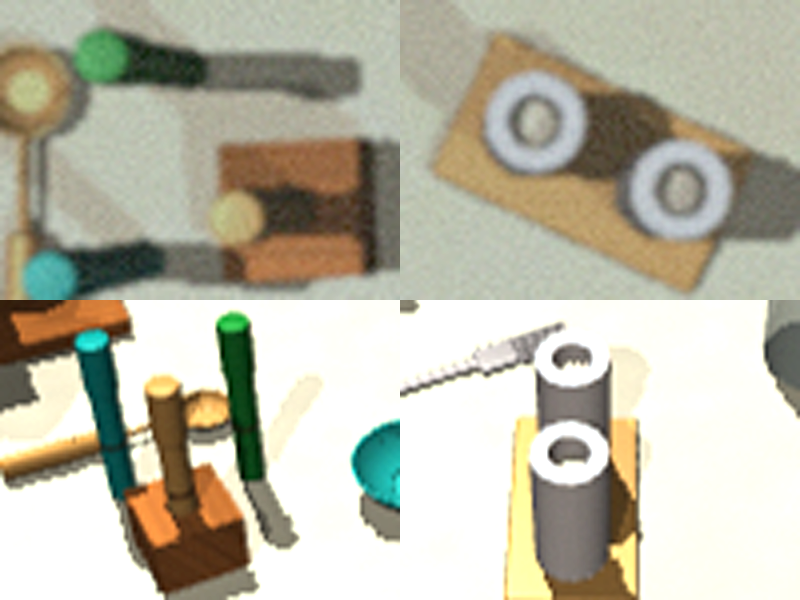

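```bash
python3 - <<'E'
import numpy as np
from h import ray,atz
T=np.load('top.npz');S=np.load('side.npz')
def both(a,b):
    (o,d),(p,e)=ray(T,*a),ray(S,*b)
    k=np.linalg.lstsq(np.c_[d,-e],p-o,rcond=None)[0];return ((o+d*k[0])+(p+e*k[1]))/2,np.linalg.norm(o+d*k[0]-p-e*k[1])
for n,a,b,z in(('stick',(227.4,223.6),(261,140.75),160),('L',(337.2,189.4),(322.75,204.5),110),('R',(366.2,203),(322.25,228.25),110)):
    print(n,atz(T,*a,z).round(1),atz(S,*b,z).round(1),both(a,b)[0].round(1),both(a,b)[1].round(1))
print('stand',atz(T,238.2,222.2,50).round(1))
for n,a,b in(('turq',(190,234.5),(243,130.5)),('green',(200.4,191),(278,126))): print(n,both(a,b)[0].round(1),both(a,b)[1].round(1))
E
```

```text
stick [492.  245.8 160. ] [497.5 244.  160. ] [494.8 245.  160.2] 5.8
L [5.735e+02 1.000e-01 1.100e+02] [576.1  -2.6 110. ] [ 5.752e+02 -5.000e-01  1.080e+02] 3.4
R [542.1 -68.6 110. ] [545.2 -71.9 110. ] [544.  -69.5 107.6] 4.0
stand [491.4 245.7  50. ]
turq [466.6 333.5 144.7] 1.5
green [566.1 312.1 144.7] 3.2
```

Request:
{"api": "move_arm", "payload": {
  "dp": [
    [31,-31,0],
    [31,-31,0],
    [31,-31,0],
    [31,-31,0],
    [31,-31,0],
    [31,-31,0],
    [31,-31,0],
    [31,-31,0],
    [0,0,0],
    [0,0,0]
  ],
  "rotation": [
    [0,0,0],
    [0,0,0],
    [0,0,0],
    [0,0,0],
    [0,0,0],
    [0,0,0],
    [0,0,0],
    [0,0,0],
    [0,0,0],
    [0,0,0]
  ],
  "hand": [0.7,0.7,0.7,0.7,0.7,0.7,0.7,0.7,0.7,0.7]
}}

```text
clock: 1.35
eef_pos: [493.2, 244.3, 205.1]
eef_rot: [-3.141, -0.001, 2.679]
wrist_force: [0.4, 0.1, 0.5]
finger_gap: 65.6
finger_force: 0.0
```

```bash
cat >> h.py <<'E'
from scipy.spatial.transform import Rotation as Ro
def wrist(f):
    s=manip.read_state(); c=snap('wrist',f); M=np.array(c['mount'])
    A=np.eye(4);A[:3,:3]=Ro.from_euler('xyz',s['eef_rot']).as_matrix();A[:3,3]=s['eef_pos']
    W=A@M; R=W[:3,:3].T; d=dict(fx=c['fx'],fy=c['fy'],cx=c['cx'],cy=c['cy'],R=R,t=-R@W[:3,3])
    np.savez('wrist.npz',**d); print(s['clock'],s['eef_pos'].round(1),s['eef_rot'].round(3),s['wrist_force'].round(1),'cam',W[:3,3].round()); return d
def proj(c,X):
    p=c['R']@np.array(X)+c['t']; return (p[:2]/p[2]*[c['fx'],c['fy']]+[c['cx'],c['cy']]).round(1)
E
python3 - <<'E'
from h import *
d=wrist('w1.png'); print(proj(d,[493,245,160]),d['fx'])
E
```

```text
1.35 [493.2 244.3 205.1] [-3.141e+00 -1.000e-03  2.679e+00] [0.4 0.1 0.5] cam [419. 281. 384.]
[324.4 222.9] 351.75636213839806
```

View pics/w1.png

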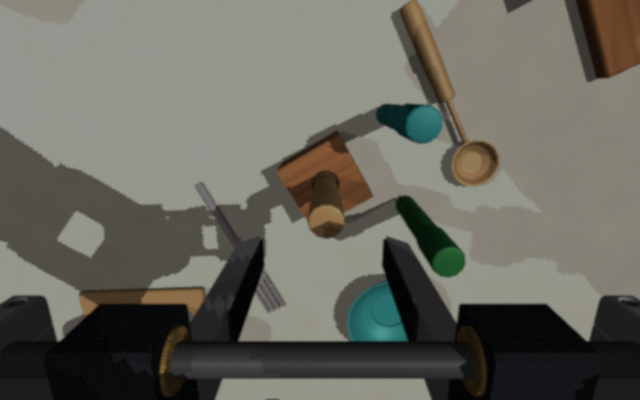

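Wrist view: the stick top is at (326,221), about 1 mm from the prediction of (324,223). Green is at (448,258) and turquoise at (423,123), and both are clear of the fingers. Next I descend and grip.

Request:
{"api": "move_arm", "payload": {
  "dp": [
    [0,1,-28],
    [0,0,-28],
    [0,0,-28],
    [0,0,0],
    [0,0,0],
    [0,0,0],
    [0,0,0],
    [0,0,0],
    [0,0,0]
  ],
  "rotation": [
    [0,0,0],
    [0,0,0],
    [0,0,0],
    [0,0,0],
    [0,0,0],
    [0,0,0],
    [0,0,0],
    [0,0,0],
    [0,0,0]
  ],
  "hand": [0.7,0.7,0.7,0.7,0.1,0.1,0.1,0.1,0.1],
  "newtons": 50
}}

```text
clock: 2.52
eef_pos: [493.6, 245.1, 121.7]
eef_rot: [3.141, 0.0, 2.679]
wrist_force: [-0.3, 0.2, 1.4]
finger_gap: 25.6
finger_force: 50.0
```

Request:
{"api": "move_arm", "payload": {
  "dp": [
    [0,0,15],
    [0,0,25],
    [0,0,30],
    [0,0,30],
    [0,0,30],
    [0,0,0]
  ],
  "rotation": [
    [0,0,0],
    [0,0,0],
    [0,0,0],
    [0,0,0],
    [0,0,0],
    [0,0,0]
  ],
  "hand": [0.1,0.1,0.1,0.1,0.1,0.1]
}}

```text
clock: 3.28
eef_pos: [494.2, 245.4, 254.2]
eef_rot: [3.138, 0.003, 2.679]
wrist_force: [0.4, 0.5, -1.0]
finger_gap: 25.2
finger_force: 50.0
```

Request:
{"api": "move_arm", "payload": {
  "dp": [
    [10,-30,0],
    [10,-30,0],
    [10,-30,0],
    [10,-30,0],
    [10,-30,0],
    [10,-30,0],
    [10,-35,0],
    [10,-30,0],
    [0,0,0],
    [0,0,0]
  ],
  "rotation": [
    [0,0,0],
    [0,0,0],
    [0,0,0],
    [0,0,0],
    [0,0,0],
    [0,0,0],
    [0,0,0],
    [0,0,0],
    [0,0,0],
    [0,0,0]
  ],
  "hand": [0.1,0.1,0.1,0.1,0.1,0.1,0.1,0.1,0.1,0.1]
}}

```text
clock: 4.53
eef_pos: [573.2, 0.7, 250.9]
eef_rot: [-3.141, -0.001, 2.679]
wrist_force: [-0.3, -0.2, -0.8]
finger_gap: 25.4
finger_force: 50.0
```

```bash
python3 - <<'E'
from h import *
d=wrist('w2.png'); print('L',proj(d,[574.5,-.5,110]),'R',proj(d,[543.5,-69.5,110]))
p=manip.read_state()['eef_pos'];tip=p-[0,0,111.7];print('tip',proj(d,tip))
c=snap('side','s2.png');print('side tip',proj(c,tip),'L',proj(c,[574.5,-.5,110]))
i=cv2.imread('pics/w2.png');j=cv2.imread('pics/s2.png')
cv2.imwrite('pics/c2.png',np.vstack([cv2.resize(i[140:290,200:400],(800,600))[:],])[:, :])
a=cv2.resize(i[150:300,240:440],(800,600))
cv2.imwrite('pics/c2.png',a);cv2.imwrite('pics/c3.png',cv2.resize(j[150:270,260:420],(800,600),interpolation=cv2.INTER_CUBIC))
E
```

```text
4.525 [573.2   0.7 250.9] [-3.141e+00 -1.000e-03  2.679e+00] [-0.3 -0.2 -0.8] cam [499.  37. 430.]
L [322.8 189.9] R [242.6 193.1]
tip [323.7 196.7]
side tip [320.9 195.7] L [321.8 204.1]
```

View pics/w2.png

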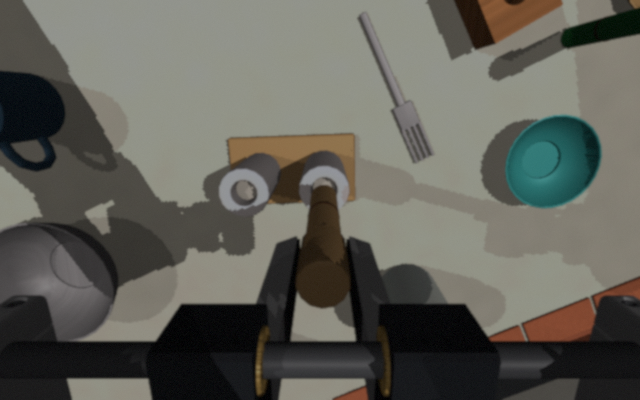

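View pics/c3.png

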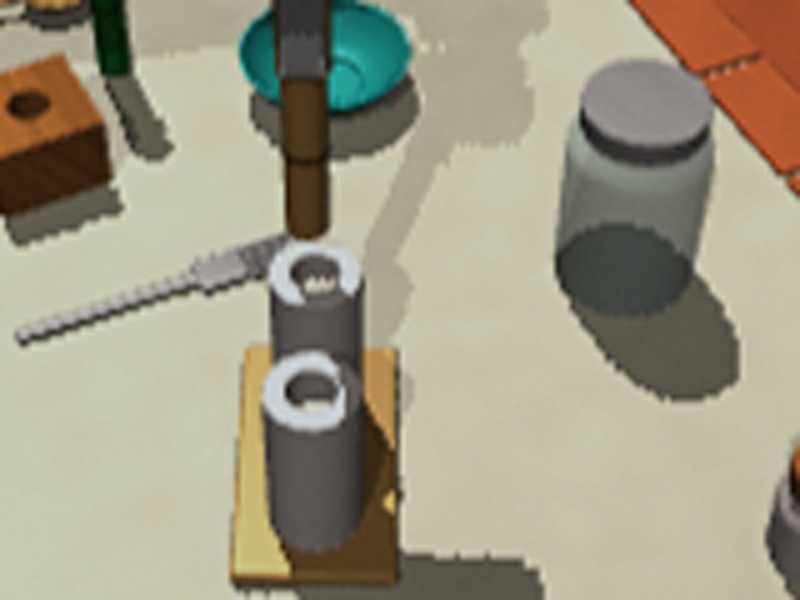

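Side view: the stick hangs upright just above and behind the left tube, with the tip near (321.6,195.6) and the rim near (323.2,205.2). I'll enlarge the wrist crop to correct the relative offset.

```bash
python3 - <<'E'
import cv2
i=cv2.imread('pics/w2.png');cv2.imwrite('pics/c4.png',cv2.convertScaleAbs(cv2.resize(i[140:230,210:360],(800,480),interpolation=cv2.INTER_CUBIC),alpha=1.3))
E
```

```text
(no output)
```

View pics/c4.png

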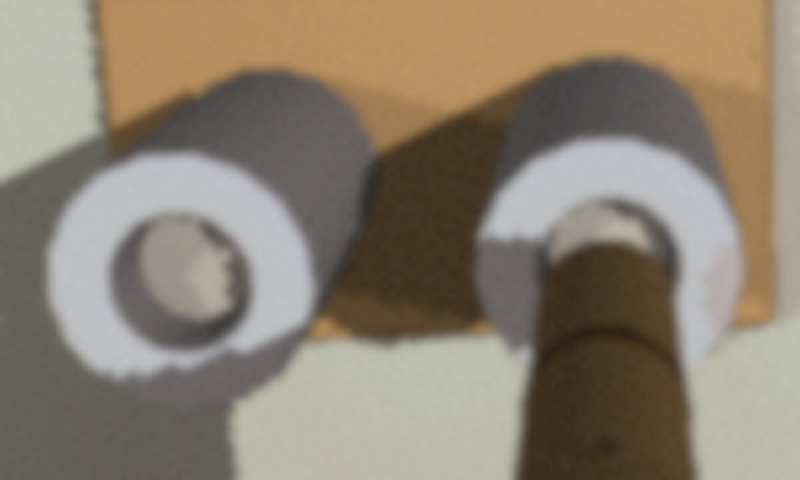

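```bash
python3 - <<'E'
import numpy as np
from h import atz
W=np.load('wrist.npz');S=np.load('side.npz');T=np.load('top.npz')
print('wrist L',atz(W,324.4,190.3,110).round(1),'R',atz(W,243.8,192.1,110).round(1))
print('side L',atz(S,322.5,205.3,110).round(1),atz(S,260+312/5-.7,150+391/5,110).round(1))
E
```

```text
wrist L [575.5   0.6 110. ] R [543.2 -68.  110. ]
side L [574.5  -4.8 110. ] [544.1 -71.2 110. ]
```

Request:
{"api": "move_arm", "payload": {
  "dp": [
    [2,-0.5,-10],
    [0,0,-10],
    [0,0,-5],
    [0,0,-5],
    [0,0,-3],
    [0,0,0]
  ],
  "rotation": [
    [0,0,0],
    [0,0,0],
    [0,0,0],
    [0,0,0],
    [0,0,0],
    [0,0,0]
  ],
  "hand": [0.1,0.1,0.1,0.1,0.1,0.1]
}}

```text
clock: 5.38
eef_pos: [575.5, -0.4, 218.4]
eef_rot: [-3.142, -0.0, 2.679]
wrist_force: [-0.1, 0.8, -0.8]
finger_gap: 25.7
finger_force: 50.0
```

Request:
{"api": "move_arm", "payload": {
  "dp": [
    [0,0,-2],
    [0,0,-2],
    [0,0,-2],
    [0,0,0]
  ],
  "rotation": [
    [0,0,0],
    [0,0,0],
    [0,0,0],
    [0,0,0]
  ],
  "hand": [0.1,0.1,0.1,0.1]
}}

```text
clock: 5.88
eef_pos: [575.5, -0.4, 212.3]
eef_rot: [-3.141, -0.0, 2.679]
wrist_force: [0.3, 0.2, -0.1]
finger_gap: 25.6
finger_force: 50.0
```

Request:
{"api": "move_arm", "payload": {
  "dp": [
    [0,0,-2],
    [0,0,-2],
    [0,0,-2],
    [0,0,-2],
    [0,0,-2],
    [0,0,-2],
    [0,0,-2],
    [0,0,-2],
    [0,0,-2],
    [0,0,0]
  ],
  "rotation": [
    [0,0,0],
    [0,0,0],
    [0,0,0],
    [0,0,0],
    [0,0,0],
    [0,0,0],
    [0,0,0],
    [0,0,0],
    [0,0,0],
    [0,0,0]
  ],
  "hand": [0.1,0.1,0.1,0.1,0.1,0.1,0.1,0.1,0.1,0.1]
}}

```text
clock: 7.12
eef_pos: [575.6, -0.4, 194.7]
eef_rot: [3.141, 0.0, 2.679]
wrist_force: [-1.2, -0.4, 3.8]
finger_gap: 25.6
finger_force: 50.0
```

Request:
{"api": "move_arm", "payload": {
  "dp": [
    [0,0,-2],
    [0,0,-2],
    [0,0,-2],
    [0,0,-2],
    [0,0,0]
  ],
  "rotation": [
    [0,0,0],
    [0,0,0],
    [0,0,0],
    [0,0,0],
    [0,0,0]
  ],
  "hand": [0.1,0.1,0.1,0.1,0.1]
}}

```text
clock: 7.75
eef_pos: [575.6, -0.4, 186.6]
eef_rot: [3.141, 0.0, 2.679]
wrist_force: [-1.4, 0.4, 3.3]
finger_gap: 25.4
finger_force: 50.0
```

Request:
{"api": "move_arm", "payload": {
  "dp": [
    [0,0,-2],
    [0,0,-2],
    [0,0,-2],
    [0,0,0]
  ],
  "rotation": [
    [0,0,0],
    [0,0,0],
    [0,0,0],
    [0,0,0]
  ],
  "hand": [0.1,0.1,0.1,0.1]
}}

```text
clock: 8.25
eef_pos: [575.6, -0.3, 180.4]
eef_rot: [3.142, 0.0, 2.679]
wrist_force: [0.0, 0.2, 2.9]
finger_gap: 25.3
finger_force: 50.0
```

Request:
{"api": "move_arm", "payload": {
  "dp": [
    [0,0,-2],
    [0,0,-2],
    [0,0,0]
  ],
  "rotation": [
    [0,0,0],
    [0,0,0],
    [0,0,0]
  ],
  "hand": [0.1,0.1,0.1]
}}

```text
clock: 8.62
eef_pos: [575.6, -0.3, 176.4]
eef_rot: [3.142, 0.0, 2.679]
wrist_force: [0.4, 0.4, 3.2]
finger_gap: 25.4
finger_force: 50.0
```

Request:
{"api": "move_arm", "payload": {
  "dp": [
    [0,0,-2],
    [0,0,-2],
    [0,0,0]
  ],
  "rotation": [
    [0,0,0],
    [0,0,0],
    [0,0,0]
  ],
  "hand": [0.1,0.1,0.1]
}}

```text
clock: 9.0
eef_pos: [575.5, -0.3, 172.3]
eef_rot: [-3.142, -0.0, 2.679]
wrist_force: [0.1, -0.0, 3.3]
finger_gap: 25.2
finger_force: 50.0
```

Request:
{"api": "move_arm", "payload": {
  "dp": [
    [0,0,-2],
    [0,0,-2],
    [0,0,0]
  ],
  "rotation": [
    [0,0,0],
    [0,0,0],
    [0,0,0]
  ],
  "hand": [0.1,0.1,0.1]
}}

```text
clock: 9.38
eef_pos: [575.5, -0.3, 168.3]
eef_rot: [-3.142, -0.0, 2.679]
wrist_force: [0.3, 0.3, 3.4]
finger_gap: 25.2
finger_force: 50.0
```

Request:
{"api": "move_arm", "payload": {
  "dp": [
    [0,0,-2],
    [0,0,-2],
    [0,0,-2],
    [0,0,-2],
    [0,0,-1],
    [0,0,0]
  ],
  "rotation": [
    [0,0,0],
    [0,0,0],
    [0,0,0],
    [0,0,0],
    [0,0,0],
    [0,0,0]
  ],
  "hand": [0.1,0.1,0.1,0.1,0.1,0.1]
}}

```text
clock: 10.12
eef_pos: [575.6, -0.4, 159.5]
eef_rot: [3.142, 0.0, 2.679]
wrist_force: [0.6, 0.1, 4.8]
finger_gap: 24.9
finger_force: 50.0
```

Request:
{"api": "move_arm", "payload": {
  "dp": [
    [0,0,-2],
    [0,0,-2],
    [0,0,0]
  ],
  "rotation": [
    [0,0,0],
    [0,0,0],
    [0,0,0]
  ],
  "hand": [0.1,0.1,0.1]
}}

```text
clock: 10.5
eef_pos: [575.5, -0.3, 155.3]
eef_rot: [-3.142, -0.0, 2.679]
wrist_force: [1.1, 0.3, 2.9]
finger_gap: 25.2
finger_force: 50.0
```

Depth is about 66 mm and the lid is still sliding, so this is the low tube.

Request:
{"api": "move_arm", "payload": {
  "dp": [
    [0,0,-2],
    [0,0,-2],
    [0,0,0]
  ],
  "rotation": [
    [0,0,0],
    [0,0,0],
    [0,0,0]
  ],
  "hand": [0.1,0.1,0.1]
}}

```text
clock: 10.88
eef_pos: [575.5, -0.3, 151.3]
eef_rot: [-3.142, -0.0, 2.679]
wrist_force: [0.2, -0.4, 3.4]
finger_gap: 25.5
finger_force: 50.0
```

Request:
{"api": "move_arm", "payload": {
  "dp": [
    [0,0,-1.5],
    [0,0,-1.5],
    [0,0,0]
  ],
  "rotation": [
    [0,0,0],
    [0,0,0],
    [0,0,0]
  ],
  "hand": [0.1,0.1,0.1]
}}

```text
clock: 11.25
eef_pos: [575.7, -0.4, 149.0]
eef_rot: [3.141, 0.001, 2.679]
wrist_force: [-1.0, 0.4, 8.1]
finger_gap: 24.9
finger_force: 50.0
```

Request:
{"api": "move_arm", "payload": {
  "dp": [
    [0,0,-1],
    [0,0,-0.5],
    [0,0,0],
    [0,0,0]
  ],
  "rotation": [
    [0,0,0],
    [0,0,0],
    [0,0,0],
    [0,0,0]
  ],
  "hand": [0.1,0.1,0.1,0.1]
}}

```text
clock: 11.75
eef_pos: [575.9, -0.5, 148.0]
eef_rot: [3.141, 0.001, 2.679]
wrist_force: [-1.8, -0.2, 13.3]
finger_gap: 25.5
finger_force: 50.0
```

Request:
{"api": "move_arm", "payload": {
  "dp": [
    [0,0,10],
    [0,0,15],
    [0,0,20],
    [0,0,25],
    [0,0,25],
    [-5,-10,5],
    [-9,-19.5,0],
    [-9,-19.5,0],
    [-9,-19.5,0],
    [0,0,0]
  ],
  "rotation": [
    [0,0,0],
    [0,0,0],
    [0,0,0],
    [0,0,0],
    [0,0,0],
    [0,0,0],
    [0,0,0],
    [0,0,0],
    [0,0,0],
    [0,0,0]
  ],
  "hand": [0.1,0.1,0.1,0.1,0.1,0.1,0.1,0.1,0.1,0.1]
}}

```text
clock: 13.0
eef_pos: [542.6, -70.7, 246.5]
eef_rot: [-3.141, -0.001, 2.676]
wrist_force: [0.7, -0.8, 0.4]
finger_gap: 25.3
finger_force: 50.0
```

```bash
python3 - <<'E'
from h import *
d=wrist('w3.png');p=manip.read_state()['eef_pos'];print('tip',proj(d,p-[0,0,111.7]),'R',proj(d,[543.3,-69,110]))
i=cv2.imread('pics/w3.png');cv2.imwrite('pics/c5.png',cv2.convertScaleAbs(cv2.resize(i[140:230,270:420],(800,480),interpolation=cv2.INTER_CUBIC),alpha=1.3))
E
```

```text
13.0 [542.6 -70.7 246.5] [-3.141e+00 -1.000e-03  2.676e+00] [ 0.7 -0.8  0.4] cam [469. -34. 425.]
tip [324.5 196.7] R [325.4 189.2]
```

View pics/c5.png

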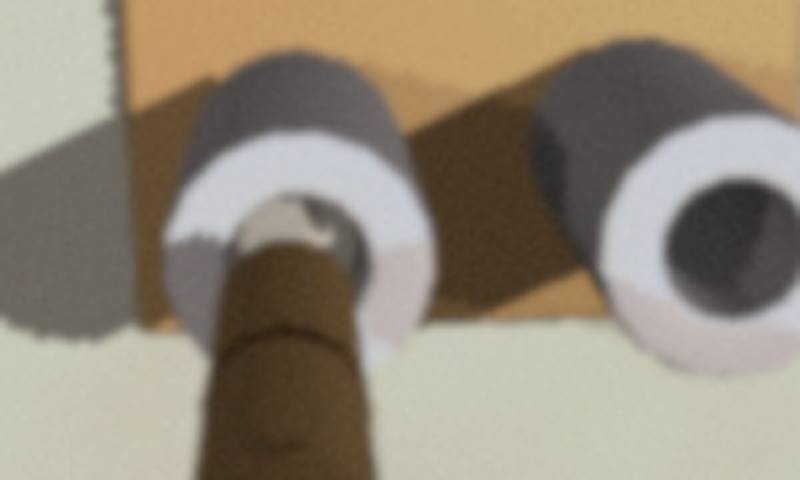

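The crop shows the left bore dark and empty with its lid pressed deep. The stick is over the right tube, whose rim centre is at (326,189), about 2 mm off laterally. I correct that and descend.

Request:
{"api": "move_arm", "payload": {
  "dp": [
    [0.8,2,-8],
    [0,0,-8],
    [0,0,-5],
    [0,0,-3],
    [0,0,-2],
    [0,0,-2],
    [0,0,-2],
    [0,0,0]
  ],
  "rotation": [
    [0,0,0],
    [0,0,0],
    [0,0,0],
    [0,0,0],
    [0,0,0],
    [0,0,0],
    [0,0,0],
    [0,0,0]
  ],
  "hand": [0.1,0.1,0.1,0.1,0.1,0.1,0.1,0.1]
}}

```text
clock: 14.05
eef_pos: [544.5, -67.1, 217.2]
eef_rot: [-3.142, 0.001, 2.679]
wrist_force: [0.3, -1.0, 1.7]
finger_gap: 25.5
finger_force: 50.0
```

Request:
{"api": "move_arm", "payload": {
  "dp": [
    [-0.5,-0.8,0],
    [-0.5,-0.6,0],
    [0,0,-1],
    [0,0,-2],
    [0,0,-2],
    [0,0,0]
  ],
  "rotation": [
    [0,0,0],
    [0,0,0],
    [0,0,0],
    [0,0,0],
    [0,0,0],
    [0,0,0]
  ],
  "hand": [0.1,0.1,0.1,0.1,0.1,0.1]
}}

```text
clock: 14.8
eef_pos: [543.3, -68.2, 211.7]
eef_rot: [-3.141, -0.0, 2.679]
wrist_force: [-0.9, -0.0, -0.7]
finger_gap: 25.6
finger_force: 50.0
```

Request:
{"api": "move_arm", "payload": {
  "dp": [
    [0,0,-2],
    [0,0,-2],
    [0,0,-2],
    [0,0,0]
  ],
  "rotation": [
    [0,0,0],
    [0,0,0],
    [0,0,0],
    [0,0,0]
  ],
  "hand": [0.1,0.1,0.1,0.1]
}}

```text
clock: 15.3
eef_pos: [543.4, -68.2, 205.9]
eef_rot: [3.142, -0.0, 2.679]
wrist_force: [-0.4, -0.0, -0.0]
finger_gap: 25.2
finger_force: 50.0
```

Free in the bore at 16 mm. Continuing; the expected contact is around 40–45 mm.

Request:
{"api": "move_arm", "payload": {
  "dp": [
    [0,0,-2],
    [0,0,-2],
    [0,0,-2],
    [0,0,-2],
    [0,0,-2],
    [0,0,-2],
    [0,0,-2],
    [0,0,-2],
    [0,0,0]
  ],
  "rotation": [
    [0,0,0],
    [0,0,0],
    [0,0,0],
    [0,0,0],
    [0,0,0],
    [0,0,0],
    [0,0,0],
    [0,0,0],
    [0,0,0]
  ],
  "hand": [0.1,0.1,0.1,0.1,0.1,0.1,0.1,0.1,0.1]
}}

```text
clock: 16.42
eef_pos: [543.4, -68.3, 190.1]
eef_rot: [3.141, 0.0, 2.679]
wrist_force: [0.1, 0.5, 2.9]
finger_gap: 25.4
finger_force: 50.0
```

Request:
{"api": "move_arm", "payload": {
  "dp": [
    [0,0,-2],
    [0,0,-2],
    [0,0,-1],
    [0,0,0]
  ],
  "rotation": [
    [0,0,0],
    [0,0,0],
    [0,0,0],
    [0,0,0]
  ],
  "hand": [0.1,0.1,0.1,0.1]
}}

```text
clock: 16.92
eef_pos: [543.5, -68.3, 185.1]
eef_rot: [3.141, 0.0, 2.679]
wrist_force: [-0.4, 1.3, 4.3]
finger_gap: 25.3
finger_force: 50.0
```

Request:
{"api": "move_arm", "payload": {
  "dp": [
    [0,0,-1.5],
    [0,0,-1.5],
    [0,0,0]
  ],
  "rotation": [
    [0,0,0],
    [0,0,0],
    [0,0,0]
  ],
  "hand": [0.1,0.1,0.1]
}}

```text
clock: 17.3
eef_pos: [543.4, -68.3, 182.0]
eef_rot: [3.142, 0.0, 2.679]
wrist_force: [0.0, 0.0, 3.8]
finger_gap: 25.1
finger_force: 50.0
```

Request:
{"api": "move_arm", "payload": {
  "dp": [
    [0,0,-1],
    [0,0,-1],
    [0,0,0]
  ],
  "rotation": [
    [0,0,0],
    [0,0,0],
    [0,0,0]
  ],
  "hand": [0.1,0.1,0.1]
}}

```text
clock: 17.68
eef_pos: [543.4, -68.3, 180.0]
eef_rot: [3.142, 0.0, 2.679]
wrist_force: [-0.0, -0.6, 3.7]
finger_gap: 25.2
finger_force: 50.0
```

Request:
{"api": "move_arm", "payload": {
  "dp": [
    [0,0,-1],
    [0,0,-1],
    [0,0,0],
    [0,0,0]
  ],
  "rotation": [
    [0,0,0],
    [0,0,0],
    [0,0,0],
    [0,0,0]
  ],
  "hand": [0.1,0.1,0.1,0.1]
}}

```text
clock: 18.18
eef_pos: [543.5, -68.3, 178.2]
eef_rot: [3.141, 0.001, 2.679]
wrist_force: [-0.6, 0.2, 5.4]
finger_gap: 25.1
finger_force: 50.0
```

Request:
{"api": "move_arm", "payload": {
  "dp": [
    [0,0,-1],
    [0,0,-1],
    [0,0,0],
    [0,0,0]
  ],
  "rotation": [
    [0,0,0],
    [0,0,0],
    [0,0,0],
    [0,0,0]
  ],
  "hand": [0.1,0.1,0.1,0.1]
}}

```text
clock: 18.68
eef_pos: [543.6, -68.3, 176.7]
eef_rot: [3.141, 0.001, 2.679]
wrist_force: [-2.1, 0.7, 9.6]
finger_gap: 25.1
finger_force: 50.0
```

Request:
{"api": "move_arm", "payload": {
  "dp": [
    [0,0,-1],
    [0,0,-0.5],
    [0,0,0],
    [0,0,0]
  ],
  "rotation": [
    [0,0,0],
    [0,0,0],
    [0,0,0],
    [0,0,0]
  ],
  "hand": [0.1,0.1,0.1,0.1]
}}

```text
clock: 19.18
eef_pos: [543.7, -68.4, 175.6]
eef_rot: [3.141, 0.002, 2.679]
wrist_force: [-3.4, -0.6, 13.2]
finger_gap: 25.5
finger_force: 50.0
```

Both lids are pressed home. Next I lift out and return to the left (low) tube.

Request:
{"api": "move_arm", "payload": {
  "dp": [
    [0,0,10],
    [0,0,15],
    [0,0,20],
    [0,0,23],
    [8,17,0],
    [8,17,0],
    [8,17,0],
    [8,17,0],
    [0,0,0],
    [0,0,0]
  ],
  "rotation": [
    [0,0,0],
    [0,0,0],
    [0,0,0],
    [0,0,0],
    [0,0,0],
    [0,0,0],
    [0,0,0],
    [0,0,0],
    [0,0,0],
    [0,0,0]
  ],
  "hand": [0.1,0.1,0.1,0.1,0.1,0.1,0.1,0.1,0.1,0.1]
}}

```text
clock: 20.42
eef_pos: [575.3, -0.4, 242.3]
eef_rot: [-3.141, -0.0, 2.679]
wrist_force: [-0.2, -0.4, -1.1]
finger_gap: 25.1
finger_force: 50.0
```

Request:
{"api": "move_arm", "payload": {
  "dp": [
    [0.2,0,-10],
    [0,0,-6],
    [0,0,-4],
    [0,0,-3],
    [0,0,-3],
    [0,0,-3],
    [0,0,-4],
    [0,0,-4],
    [0,0,0]
  ],
  "rotation": [
    [0,0,0],
    [0,0,0],
    [0,0,0],
    [0,0,0],
    [0,0,0],
    [0,0,0],
    [0,0,0],
    [0,0,0],
    [0,0,0]
  ],
  "hand": [0.1,0.1,0.1,0.1,0.1,0.1,0.1,0.1,0.1]
}}

```text
clock: 21.55
eef_pos: [575.4, -0.2, 205.1]
eef_rot: [-3.141, -0.001, 2.679]
wrist_force: [-0.6, 0.3, -0.9]
finger_gap: 25.7
finger_force: 50.0
```

Request:
{"api": "move_arm", "payload": {
  "dp": [
    [0,0,-6],
    [0,0,-6],
    [0,0,-6],
    [0,0,-6],
    [0,0,-6],
    [0,0,-6],
    [0,0,-6],
    [0,0,-6],
    [0,0,-4],
    [0,0,0]
  ],
  "rotation": [
    [0,0,0],
    [0,0,0],
    [0,0,0],
    [0,0,0],
    [0,0,0],
    [0,0,0],
    [0,0,0],
    [0,0,0],
    [0,0,0],
    [0,0,0]
  ],
  "hand": [0.1,0.1,0.1,0.1,0.1,0.1,0.1,0.1,0.1,0.1]
}}

```text
clock: 22.8
eef_pos: [575.5, -0.2, 153.2]
eef_rot: [-3.141, -0.0, 2.679]
wrist_force: [-0.2, 0.1, 0.2]
finger_gap: 25.3
finger_force: 50.0
```

Request:
{"api": "move_arm", "payload": {
  "dp": [
    [0,0,-1.5],
    [0,0,-1.5],
    [0,0,-1],
    [0,0,0],
    [0,0,0]
  ],
  "rotation": [
    [0,0,0],
    [0,0,0],
    [0,0,0],
    [0,0,0],
    [0,0,0]
  ],
  "hand": [0.1,0.1,0.1,0.1,0.1]
}}

```text
clock: 23.42
eef_pos: [575.6, -0.3, 149.5]
eef_rot: [3.142, 0.0, 2.679]
wrist_force: [0.3, -0.4, -0.4]
finger_gap: 25.1
finger_force: 50.0
```

Request:
{"api": "move_arm", "payload": {
  "dp": [
    [0,0,-1],
    [0,0,-0.5],
    [0,0,0],
    [0,0,0]
  ],
  "rotation": [
    [0,0,0],
    [0,0,0],
    [0,0,0],
    [0,0,0]
  ],
  "hand": [0.1,0.1,0.1,0.1]
}}

```text
clock: 23.92
eef_pos: [575.9, -0.4, 149.0]
eef_rot: [3.141, 0.001, 2.679]
wrist_force: [-2.2, -0.3, 7.7]
finger_gap: 25.1
finger_force: 50.0
```

Request:
{"api": "move_arm", "payload": {
  "dp": [
    [0,0,0.5],
    [0,0,0],
    [0,0,0],
    [0,0,0],
    [0,0,0]
  ],
  "rotation": [
    [0,0,0],
    [0,0,0],
    [0,0,0],
    [0,0,0],
    [0,0,0]
  ],
  "hand": [0.1,0.35,0.5,0.6,0.6]
}}

```text
clock: 24.55
eef_pos: [575.5, -0.3, 148.4]
eef_rot: [-3.142, -0.0, 2.679]
wrist_force: [0.2, 1.0, 0.3]
finger_gap: 55.8
finger_force: 0.0
```

Request:
{"api": "move_arm", "payload": {
  "dp": [
    [0,0,5],
    [0,0,15],
    [0,0,25],
    [0,0,30],
    [0,0,30],
    [0,0,0],
    [0,0,0]
  ],
  "rotation": [
    [0,0,0],
    [0,0,0],
    [0,0,0],
    [0,0,0],
    [0,0,0],
    [0,0,0],
    [0,0,0]
  ],
  "hand": [0.6,0.6,0.6,0.6,0.6,0.6,0.6]
}}

```text
clock: 25.42
eef_pos: [575.3, -0.3, 253.1]
eef_rot: [-3.141, -0.0, 2.679]
wrist_force: [-1.0, 0.5, 0.3]
finger_gap: 56.4
finger_force: 0.0
```

```bash
python3 - <<'E'
from h import *
d=wrist('w4.png');c=snap('side','s4.png')
i=cv2.imread('pics/w4.png');j=cv2.imread('pics/s4.png')
f=lambda a:cv2.resize(a,(400,400),interpolation=cv2.INTER_CUBIC)
cv2.imwrite('pics/c6.png',np.hstack([f(i[140:300,240:400]),f(j[150:270,260:380])]))
E
```

```text
25.425 [ 5.753e+02 -3.000e-01  2.531e+02] [-3.141 -0.     2.679] [-1.   0.5  0.3] cam [501.  36. 432.]
```

View pics/c6.png

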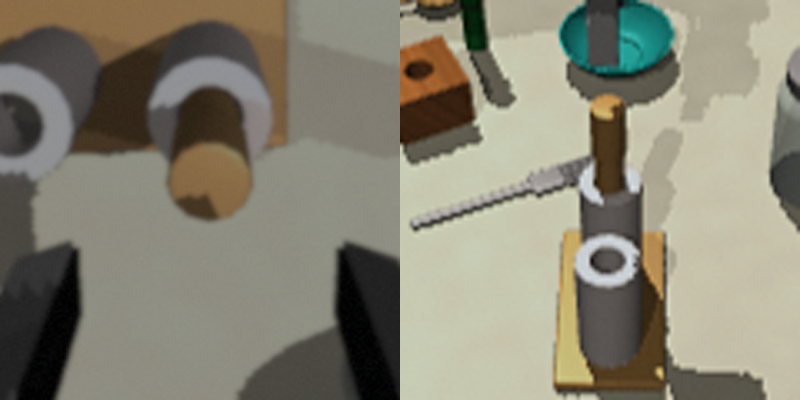

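The stick stands upright in the left tube, free of the fingers, with its ring mark hidden below the rim. The arm is clear, so I hand in.

```bash
python3 -c "
from cell import manip
print(manip.sign_off())"
```

```text
the job is handed in; nothing more can be done
None
```

I pressed both inner lids down onto their tablets, with the wrist force reading at most about 13 N (limit 25 N), left the stick standing released in the left tube (the low one) with its ring mark below the rim, and handed the job in; no verdict came back.

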